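# Set the type gauge five clicks off its stop

## Task

Set the type gauge: lift the dust cap off its click knob and lay the cap aside, wind the knob anticlockwise (seen from above) until it meets its end stop without forcing the stop, then turn it clockwise exactly five clicks and never past the fifth. Put the cap back over the knob, upright and fully home, and leave the other things on the bench where they are.

Things in the scene. Friction and masses are not known exactly. Their poses are not given: they have to be found in the camera images.
- gauge: type gauge, fixed to the bench: grey housing 130 mm (its x) by 124 mm (its y) by 46 mm high, and a 12 mm thick steel bed running on from it to +y (to 211 mm from the origin). Origin at bench height under the knob's axis, the housing's middle; z up. A collar 66 mm across and 6 mm high stands on the housing's top around the knob's axis.
- knob_grip (a point): fixed point on the upright axis of the knob at a good height to grip it, 30 mm above the housing's top (76 mm above the bench). The knob is black, ribbed and round, 56 mm across, from 54 to 84 mm above the bench. Its angle can not be seen or read. It has 0.2 rad of free play and may start anywhere in it; beyond that it drives a click wheel.
- knob_base (a point): the knob's axis at its underside. The click wheel: 18 detents a turn (0.349 rad a click). It starts two to four clicks clockwise of its end stop; which is unknown. Leaving a detent takes 0.2 to 0.35 N m at first, easing off to nothing 0.17 rad on, where the wheel jumps by itself into the next detent (the click) and stays; the knob is then free for about 0.15 rad. Let go earlier, it falls back.
- knob_top (a point): the knob's axis at its top. The end stop is met anticlockwise, in the detent that counts as zero; the first click clockwise is the jump into the next detent. The stop is springy: the torque does not ease off as in a click but climbs on from about 0.3 N m by 3 N m per rad, to about 0.45 N m at 0.05 rad; more than 0.15 rad past zero (about 0.7 N m) forces the stop.
- cap: loose aluminium dust cap, about 0.12 kg: upside-down cup, 78 mm across (72 inside), 46 mm high, plus a round handle post 16 mm across, 32 mm high, on its top. Origin: centre of its lower rim; z up. It starts, and belongs, over the knob, rim on the housing's top round the collar. The bench on the gauge's -y side is clear to stand it (rim down, 0.14 m from the knob's axis).
- fence_edge (a point): top middle of the steel fence on the gauge's bed (100 mm along x, 14 mm thick, its top 42 mm above the bench), driven by the click wheel: in the gauge's frame its y is 100.0 mm at zero and grows by only 0.1 mm a click, too little to see or measure here. Only the knob should move it.
- slug: lead slug lying on the gauge's bed, 85 x 10 x 23 mm; origin at its underside's centre. To be left alone.
- galley: wooden tray of set type, 160 x 220 x 30 mm, off to the gauge's right; origin at its underside's centre. To be left alone.
- tin: plain steel ink tin, 72 mm across, 60 mm high, left of the gauge; origin at its underside's centre. To be left alone.
- tweezers: steel tweezers lying flat, 130 x 10 x 6 mm, behind the gauge; origin at the underside's centre. To be left alone.
Mind the look-alikes: they are no part of the job. Leave any brown or pink look-alike of the cap alone.

How it is judged:
By the outcome, as a careful person would: the job done as asked, in the order asked, and still so for the second after the job is handed in, with the robot touching nothing.
It also fails if it takes over 72 s, if anything falls off the work surface, if the arm or the gripper's body presses on something with over 40 N, if the wrist force passes 120 N, or if a joint passes its speed limit or range.

## Robot

A 7-joint arm with a two-finger parallel gripper is mounted at the origin on the work surface. World frame = base frame: x ahead of the robot, y to its left, z up, the work surface at z = 0. Lengths are in m, angles in rad, forces in N, time in s.
With the tool pointing down it reaches from about 0.4 to 0.875 m from the base axis. Payload 19.3 kg.
Tool frame: the origin (TCP) lies midway between the tips of the shut fingers; the grasp point (between the pads) lies 19 mm behind it; z points along the fingers, y is the line along which they close (so a half turn about z gives the same grasp; the last joint's range is limited). The gripper opens to 85 mm and grips with 20 to 120 N. Pads are 22 mm wide; open, the fingers measure 114 mm over their backs; the gripper's body (76 mm by 85 mm) begins 54 mm behind the grasp point. The pads swing forward as they close: fully open they stand 13 mm farther back than shut.
Start: joints at [1.11, 0.521, -0.036, 1.599, 0.021, 1.021, -0.113], TCP at [0.238, -0.578, 0.231] pointing down, gripper open.
Joint ranges: [-2.91, 2.91], [-0.3, 2.13], [-1.5, 1.42], [0.17, 2.43], [-1.26, 4.41], [0.16, 1.93], [-2.52, 2.52]. Speed limits (rad/s): [1.89, 1.89, 2.39, 2.39, 3.01, 3.01, 3.01].

## Interface

Orientations are given as [roll, pitch, yaw] about the fixed x, y, z axes, in that order (R = Rz(yaw) Ry(pitch) Rx(roll)).
In Python, from workcell import * gives the robot as it stands. The module is installed in compiled form; this text tells all that it offers.
- The arm moves only by the tool play_rows, never from a script. Its argument "deltas" is a list of rows, each a list of 7 numbers: the shift along the tool's x, y, z in units of 500 mm (1.0 is 500 mm), then the turn, a rotation vector about the tool's x, y, z in units of 120 degrees (1.0 is 120 degrees), then the closure, from 0 (fully open) to 1 (shut). A call has 1 to 10 rows; each row is the pose to reach, as a shift and turn from the pose commanded when the call began, along the tool's axes at that moment; what a row does not reach only later rows make up. A row lasts 1/10 s, in which the tool goes at most 50 mm and 8.59 degrees, less where a joint would pass 70% of its speed; a pose out of reach is approached as far as the arm can. A call with a number of a shift or a turn outside -1 to 1 is refused whole. A call with a gripper value outside its range is refused whole. The fingers move at their own pace and stop on an object; "newtons" is the grip in N (left out, the last holds). Time passes only in rows, so rows that repeat a pose let the fingers close. It gives the time, the measured TCP pose, the force, the opening and the grip force at its end, in the units of the state.
- observe(): the state, without advancing time (a new reading comes with each control period).
- grab_frame(name): name is "scene" or "top" or "wrist"; returns the picture (420x560x3 uint8, red, green, blue); there is no depth.
- get_calibration(name): a dict with "fovy" (degrees; the focal length in pixels is half the picture's height over the tangent of half this angle, whatever the lens; pixels are square), "cx", "cy" (the principal point, pixels), "k1" (the pictures are not rectified: a ray, as slopes to the right and down, at radius r is drawn at 1 + k1 r^2 times it, then the intrinsics apply), "xyz" and "rotation" of the camera in the world. Camera axes: x right, y down, z forward; pixel columns grow to the right and rows downward; lengths in m; the calibration is good to about 2 mm. A picture is of the moment at which its call begins: read the wrist's pose just before it. get_calibration takes no time and is no camera call; for the wrist camera it gives the pose at the moment of the call.
- job_done(): hands the job in; it is judged then, once.
The state is a dict: "clock": time; "qpos": joint angles; "qd": joint speeds; "joint_efforts": joint torques, N m; "position": TCP position; "tool_rot": TCP orientation; "force": force on the tool from outside, world axes, zero at the start; "moment": the same for the moment, N m; "grip_width": finger opening in m; "finger_force": force on a finger pad.
Only numpy, scipy, OpenCV 4.12 (cv2) and the standard library are available. Lean on these libraries where they do the work, as an engineer would, in place of code of your own. Each camera call takes 0.05 s, during which the arm holds its last target. There are 200 camera calls.

## Working session

There is one attempt and no reset: what is moved stays moved. The work goes in short steps, Python scripts to look and compute and a tool call to move; the robot and the scene stay as the last step left them, time stands still between calls to the robot, and variables do not carry over. Pictures are saved under pics/ and viewed, at most 10 in all, crops included, and the job is handed in when it is done.

Besides the shell and the picture viewer there is one more tool, called after "Call:" by a JSON object that holds its "name" and its "arguments". play_rows: Moves the arm, as the interface text tells. Its arguments: {"type":"object","properties":{"deltas":{"type":"array"},"newtons":{"type":"number"}},"required":["deltas"]}

```bash
mkdir -p pics
cat > h.py <<'E'
from workcell import *
import numpy as np, cv2
from scipy.spatial.transform import Rotation as R
def ray(cal,u,v,shape=(420,560)):
    f=shape[0]/2/np.tan(np.radians(cal["fovy"])/2)
    d=np.array([(u-cal["cx"])/f,(v-cal["cy"])/f]); s=d.copy()
    for _ in range(30): s=d/(1+cal["k1"]*(s@s))
    M=np.array(cal["rotation"]); 
    if M.shape!=(3,3): M=R.from_euler('xyz',M).as_matrix()
    return np.array(cal["xyz"]),M@np.array([s[0],s[1],1])
def onplane(cal,u,v,z):
    o,d=ray(cal,u,v); return o+d*(z-o[2])/d[2]
def rel(p,yaw):
    s=observe(); M=R.from_euler('xyz',s["tool_rot"]).as_matrix()
    T=R.from_euler('xyz',[np.pi,0,yaw]).as_matrix()
    return M.T@(np.array(p)-s["position"])/.5, R.from_matrix(M.T@T).as_rotvec()/np.radians(120)
E
python3 - <<'E'
from h import *
for n in ("top","scene"):
    im=grab_frame(n); cv2.imwrite(f"pics/{n}0.png",im[:,:,::-1]); print(n,get_calibration(n))
print(observe())
E
```

```text
top {'fovy': 57.0256929013526, 'cx': 276.92786196250756, 'cy': 206.28668242459597, 'k1': -0.10065323975611604, 'xyz': array([ 0.41129745, -0.00887427,  0.94318695]), 'rotation': array([-2.94261821, -0.00585699, -1.55407656])}
scene {'fovy': 52.88854918528009, 'cx': 275.0269764590846, 'cy': 213.36832726121568, 'k1': 0.015384974726867855, 'xyz': array([ 1.15105505, -0.31439152,  0.85365555]), 'rotation': array([-2.44190898,  0.00372655,  1.10107049])}
{'clock': 0.1, 'qpos': array([ 1.10978774,  0.52197722, -0.03629975,  1.59990611,  0.02122257,
        1.02110827, -0.11282248]), 'qd': array([-0.00030301, -0.00123181,  0.00024862, -0.00203648, -0.00050529,
        0.00171776, -0.00091126]), 'joint_efforts': array([ 2.58993845e-03, -9.28496075e+01,  1.98370121e+00, -3.70535409e+01,
        1.81168638e-02,  5.44619048e-03, -1.10232668e-05]), 'position': array([ 0.23792646, -0.57763484,  0.23078547]), 'tool_rot': array([-3.14058420e+00,  1.02904028e-04,  3.90762168e-01]), 'force': array([0.15730413, 0.65916147, 0.2055906 ]), 'moment': array([ 0.00305148, -0.02257476,  0.00771935]), 'finger_force': 0.0, 'grip_width': 0.08582644990227223}
```

View pics/top0.png

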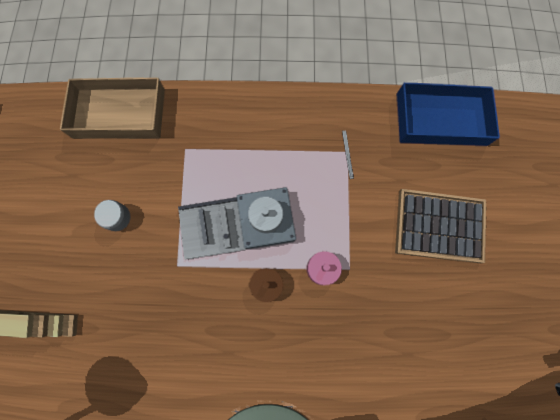

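View pics/scene0.png

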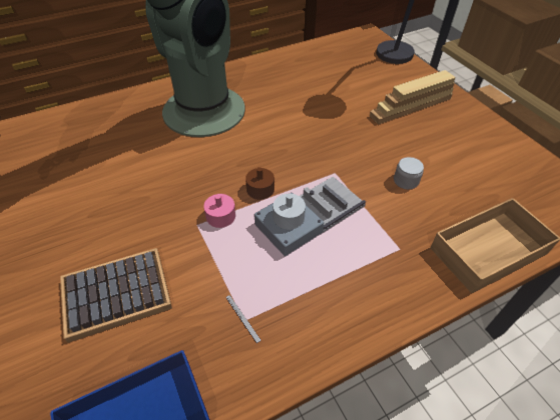

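The top view shows the gauge at about (266,215), its bed running left (+y world), with the silver cap on it and its post near (266,213). The pink look-alike is at (325,268) and the brown one at (268,285). The clear place for the cap is near (323,203). The scene view agrees. Next I'll zoom in to measure.

Run:
```python
from h import *
a=cv2.imread("pics/top0.png")[180:265,175:300]; b=cv2.imread("pics/scene0.png")[170:255,245:370]
c=np.vstack([cv2.resize(x,None,fx=3.5*6/5.25,fy=3.5*6/5.25,interpolation=cv2.INTER_CUBIC)[:298] for x in (a,b)])
cv2.imwrite("pics/crop0.png",c); print(c.shape)
```

```text
(596, 500, 3)
```

View pics/crop0.png

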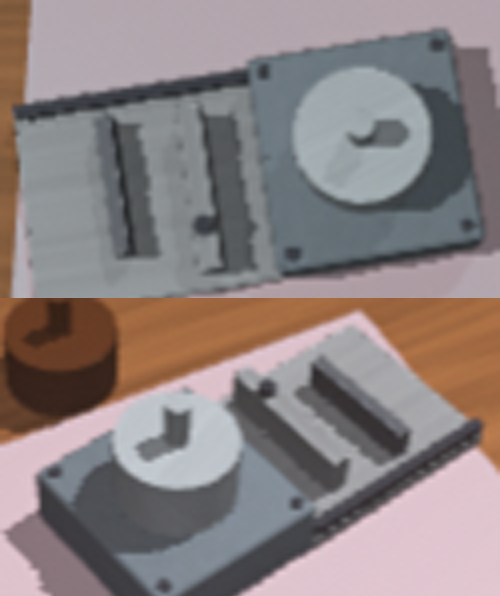

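The crop shows the cap's disc centre at top-view pixel (265.5,213.2) and scene-view pixel (289.2,205.2). The housing's four screws average (266.4,217.3).

Run:
```python
from h import *
T=get_calibration("top");S=get_calibration("scene")
print("cap top",onplane(T,265.4,213.0,.092),"scene",onplane(S,289.1,205.1,.092))
sc=np.array([(263,71),(438,44),(468,226),(293,255)])/4+[175,180]-.4
P=np.array([onplane(T,u,v,.046) for u,v in sc]);print(P,P.mean(0))
sc=np.array([(55,471),(297,503),(165,585)])/4+[245,170-298/4]-.4
print(np.array([onplane(S,u,v,.046) for u,v in sc]))
# gauge +y direction
y=(P[0]-P[1]+P[3]-P[2]);yaw=np.arctan2(y[1],y[0]);print("gauge y dir",yaw)
for n,uv in (("pink",(325,267)),("brown",(267,283))): print(n,onplane(T,*uv,.046))
c=P.mean(0); print("place",c-[.14*np.cos(yaw),.14*np.sin(yaw),0])
```

```text
cap top [0.56720659 0.01455359 0.092     ] scene [0.57034616 0.01503612 0.092     ]
[[ 0.61240772  0.07629093  0.046     ]
 [ 0.63078851 -0.02758915  0.046     ]
 [ 0.52192281 -0.04652509  0.046     ]
 [ 0.50316345  0.05502762  0.046     ]] [0.56707062 0.01430108 0.046     ]
[[ 0.52295196 -0.04574813  0.046     ]
 [ 0.61408495  0.0758065   0.046     ]
 [ 0.63237199 -0.02573303  0.046     ]]
gauge y dir 1.7496541891872794
pink [ 0.45147055 -0.12431814  0.046     ]
brown [0.41306199 0.00859001 0.046     ]
place [ 0.59197743 -0.12346557  0.046     ]
```

Run:
```python
from h import *
print(rel([.4,-.29,.23],1.0)); print(rel([.5685,.0147,.23],1.571))
```

```text
(array([ 0.51882904, -0.40843812,  0.00192944]), array([-4.81480604e-04, -9.90701499e-05, -2.90889637e-01]))
(array([ 1.06254199, -0.84353977,  0.00231226]), array([-4.53259510e-04, -2.40849494e-04, -5.63522029e-01]))
```

Call:
{"name": "play_rows", "arguments": {"deltas": [[0.98, -0.778, 0.002, 0, 0, -0.5635, 0], [0.98, -0.778, 0.002, 0, 0, -0.5635, 0], [0.98, -0.778, 0.002, 0, 0, -0.5635, 0], [0.98, -0.778, 0.002, 0, 0, -0.5635, 0], [0.98, -0.778, 0.002, 0, 0, -0.5635, 0], [0.98, -0.778, 0.002, 0, 0, -0.5635, 0], [0.98, -0.778, 0.002, 0, 0, -0.5635, 0], [0.98, -0.778, 0.002, 0, 0, -0.5635, 0], [0.98, -0.778, 0.002, 0, 0, -0.5635, 0], [0.98, -0.778, 0.002, 0, 0, -0.5635, 0]]}}

```text
clock: 1.1
position: [0.4822, -0.1395, 0.2305]
tool_rot: [-3.142, 0.0, 1.571]
force: [0.9, -1.0, 0.2]
grip_width: 0.0854
finger_force: 0.0
```

Run:
```python
from h import *
print(rel([.5685,.0147,.25],1.571), observe()["qpos"])
```

```text
(array([ 0.30846767,  0.17259742, -0.03904745]), array([-1.74500721e-05,  1.84904584e-05, -7.88523832e-05])) [ 0.52940234  0.35714688 -0.46443294  1.90152856  0.19703648  0.92748842
 -0.02858601]
```

Call:
{"name": "play_rows", "arguments": {"deltas": [[0.308, 0.172, -0.04, 0, 0, 0, 0], [0.308, 0.172, -0.04, 0, 0, 0, 0], [0.308, 0.172, -0.04, 0, 0, 0, 0], [0.308, 0.172, -0.04, 0, 0, 0, 0], [0.308, 0.172, -0.04, 0, 0, 0, 0], [0.308, 0.172, -0.04, 0, 0, 0, 0], [0.308, 0.172, -0.04, 0, 0, 0, 0]]}}

```text
clock: 1.8
position: [0.5673, 0.0116, 0.2502]
tool_rot: [-3.141, 0.001, 1.57]
force: [0.1, 0.2, -0.2]
grip_width: 0.0855
finger_force: 0.0
```

Run:
```python
from h import *
W=get_calibration("wrist"); im=grab_frame("wrist"); cv2.imwrite("pics/w1.png",im[:,:,::-1]); print(observe()["position"],observe()["qpos"],W)
```

```text
[0.56732811 0.01148564 0.25034092] [ 0.23406417  0.44564462 -0.49439253  1.71467428  0.23962782  1.04214366
 -0.3427554 ] {'fovy': 63.952385321422916, 'cx': 274.74002243725033, 'cy': 208.12698008238618, 'k1': -0.023842717877632234, 'xyz': array([0.56785906, 0.08552924, 0.39390594]), 'rotation': array([ 2.84883828e+00, -1.68643158e-05,  4.69659469e-04])}
```

View pics/w1.png

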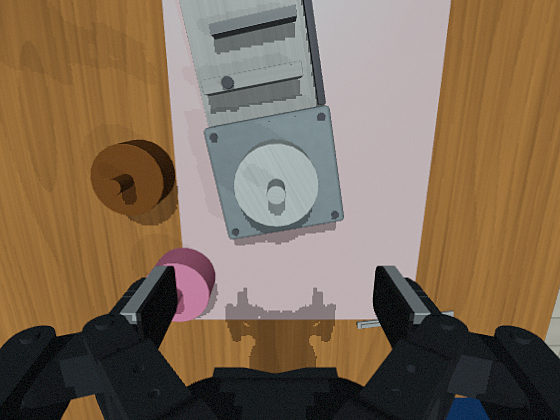

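The wrist view shows the cap disc centred near (276,185), its post top at (277,188), and the housing screws at (214,138), (321,117), (334,215) and (236,233).

Run:
```python
from h import *
W=get_calibration("wrist"); im=cv2.imread("pics/w1.png").astype(int)
g=im.mean(2); sat=im.max(2)-im.min(2)
m=((g>150)&(sat<22)).astype(np.uint8); m[:100]=0; m[260:]=0; m[:,:215]=0;m[:,335:]=0
cs,_=cv2.findContours(m,cv2.RETR_EXTERNAL,cv2.CHAIN_APPROX_NONE)
for c in cs:
    if cv2.contourArea(c)>1500:
        (x,y),d,a=cv2.fitEllipse(cv2.convexHull(c)); print(x,y,d,onplane(W,x,y,.092))
P=np.array([onplane(W,u,v,.046) for u,v in [(214,138),(321,117),(334,215),(236,233)]]);print(P.mean(0),P)
print(rel([.5685,.0147,.098],1.571))
```

```text
Traceback (most recent call last):
cv2.error: OpenCV(4.12.0) /io/opencv/modules/imgproc/src/shapedescr.cpp:361: error: (-201:Incorrect size of input array) There should be at least 5 points to fit the ellipse in function 'fitEllipseNoDirect'
```

Run:
```python
from h import *
W=get_calibration("wrist"); im=cv2.imread("pics/w1.png").astype(int)
g=im.mean(2)
m=((g>140)&(im[:,:,1]>=im[:,:,2])).astype(np.uint8); m[:130]=0; m[245:]=0; m[:,:215]=0;m[:,335:]=0
cs,_=cv2.findContours(m,cv2.RETR_EXTERNAL,cv2.CHAIN_APPROX_NONE)
c=max(cs,key=cv2.contourArea); print(cv2.contourArea(c),cv2.boundingRect(c))
(x,y),r=cv2.minEnclosingCircle(c); print(x,y,r,onplane(W,x,y,.092))
P=np.array([onplane(W,u,v,.046) for u,v in [(214,138),(321,117),(334,215),(236,233)]]);print(P.mean(0))
print(rel([.5685,.0147,.098],1.571))
```

```text
5340.5 (234, 144, 85, 82)
275.84051513671875 185.0664825439453 42.37269973754883 [0.56898624 0.01649617 0.092     ]
[0.56951212 0.01383532 0.046     ]
(array([0.0065941 , 0.00246931, 0.30467732]), array([-0.00021092,  0.00025393, -0.00076016]))
```

Call:
{"name": "play_rows", "arguments": {"deltas": [[0.0066, 0.0026, 0.1, 0, 0, 0, 0], [0.0066, 0.0026, 0.18, 0, 0, 0, 0], [0.0066, 0.0026, 0.25, 0, 0, 0, 0], [0.0066, 0.0026, 0.29, 0, 0, 0, 0], [0.0066, 0.0026, 0.3045, 0, 0, 0, 0], [0.0066, 0.0026, 0.3045, 0, 0, 0, 0]], "newtons": 30}}

```text
clock: 2.45
position: [0.5687, 0.0154, 0.0979]
tool_rot: [-3.141, 0.0, 1.57]
force: [1.1, -0.5, 0.2]
grip_width: 0.0855
finger_force: 0.0
```

Call:
{"name": "play_rows", "arguments": {"deltas": [[0, 0, 0, 0, 0, 0, 1], [0, 0, 0, 0, 0, 0, 1], [0, 0, 0, 0, 0, 0, 1], [0, 0, 0, 0, 0, 0, 1], [0, 0, 0, 0, 0, 0, 1], [0, 0, 0, 0, 0, 0, 1], [0, 0, 0, 0, 0, 0, 1]]}}

```text
clock: 3.15
position: [0.569, 0.016, 0.0984]
tool_rot: [3.141, 0.0, 1.571]
force: [-1.9, 0.2, 5.4]
grip_width: 0.0151
finger_force: 30.2
```

Call:
{"name": "play_rows", "arguments": {"deltas": [[0, 0, -0.02, 0, 0, 0, 1], [0, 0, -0.06, 0, 0, 0, 1], [0, 0, -0.11, 0, 0, 0, 1], [0, 0, -0.16, 0, 0, 0, 1], [-0.05, 0.01, -0.16, 0, 0, 0, 1], [-0.12, 0.02, -0.16, 0, 0, 0, 1], [-0.2, 0.035, -0.16, 0, 0, 0, 1], [-0.26, 0.045, -0.16, 0, 0, 0, 1], [-0.276, 0.046, -0.12, 0, 0, 0, 1], [-0.276, 0.046, -0.06, 0, 0, 0, 1]]}}

```text
clock: 4.15
position: [0.5929, -0.1243, 0.1293]
tool_rot: [3.139, 0.001, 1.568]
force: [0.6, 0.4, -2.0]
grip_width: 0.0153
finger_force: 29.6
```

Run:
```python
from h import *
cv2.imwrite("pics/t2.png",cv2.resize(grab_frame("scene")[130:300,180:400,::-1],None,fx=3,fy=3)); s=observe(); print(s["position"],s["force"],s["moment"],s["grip_width"],s["qpos"])
```

```text
[ 0.5901684  -0.12285849  0.12383077] [-3.81951437  1.09326613 -7.6053061 ] [ 0.09602043  0.30670774 -0.01199252] 0.01429127126947518 [ 0.39675616  0.6468243  -0.42392517  1.73212514  0.33878938  0.83980933
 -0.18226436]
```

View pics/t2.png

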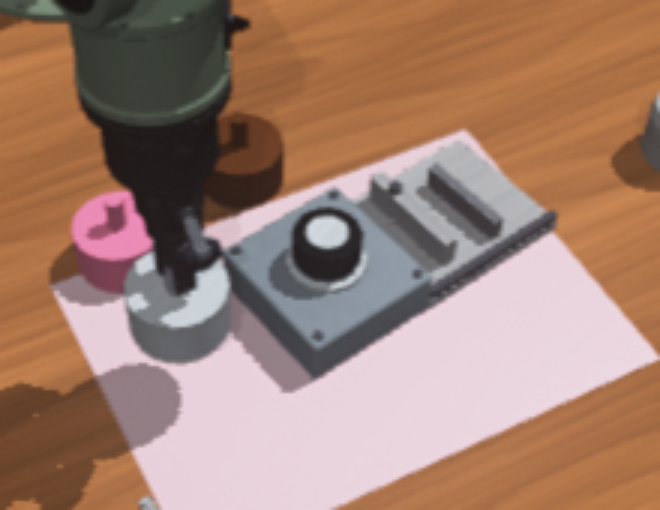

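The picture shows the cap hanging in the gripper on the -y side at about crop (180,305). The black knob is bare at (327,245), and the look-alikes haven't been touched.

Call:
{"name": "play_rows", "arguments": {"deltas": [[0, 0, 0.04, 0, 0, 0, 1], [0, 0, 0.09, 0, 0, 0, 1], [0, 0, 0.125, 0, 0, 0, 1], [0, 0, 0.14, 0, 0, 0, 1], [0, 0, 0.146, 0, 0, 0, 1], [0, 0, 0.15, 0, 0, 0, 1], [0, 0, 0.15, 0, 0, 0, 1], [0, 0, 0.15, 0, 0, 0, 1]]}}

```text
clock: 5.0
position: [0.5924, -0.122, 0.054]
tool_rot: [3.141, 0.0, 1.571]
force: [0.4, -0.2, -1.2]
grip_width: 0.0148
finger_force: 29.6
```

Call:
{"name": "play_rows", "arguments": {"deltas": [[0, 0, 0.002, 0, 0, 0, 1], [0, 0, 0.004, 0, 0, 0, 1], [0, 0, 0.004, 0, 0, 0, 1]]}}

```text
clock: 5.3
position: [0.5922, -0.122, 0.0524]
tool_rot: [3.141, 0.001, 1.571]
force: [-6.1, 0.7, 17.0]
grip_width: 0.0149
finger_force: 31.5
```

Call:
{"name": "play_rows", "arguments": {"deltas": [[0, 0, -0.001, 0, 0, 0, 0.7], [0, 0, -0.001, 0, 0, 0, 0], [0, 0, -0.001, 0, 0, 0, 0], [0, 0, -0.001, 0, 0, 0, 0], [0, 0, -0.06, 0, 0, 0, 0], [0, 0, -0.14, 0, 0, 0, 0], [0, 0, -0.2, 0, 0, 0, 0], [0, 0, -0.2, 0, 0, 0, 0]]}}

```text
clock: 6.1
position: [0.5939, -0.1222, 0.1551]
tool_rot: [3.136, 0.001, 1.571]
force: [0.6, -0.5, -0.7]
grip_width: 0.0854
finger_force: 0.0
```

Run:
```python
from h import *
W=get_calibration("wrist"); cv2.imwrite("pics/w3.png",grab_frame("wrist")[:,:,::-1]); s=observe(); print(s["position"],s["moment"],s["grip_width"],s["qpos"][6])
print(rel([.5687,.0148,.14],1.571))
im=cv2.imread("pics/w3.png").astype(int)
```

```text
[ 0.59291179 -0.12220142  0.15296272] [-0.00164506 -0.03090852 -0.03378741] 0.08555694521954868 -0.16739480785007302
(array([ 0.27401166, -0.04855279,  0.02558846]), array([ 0.0014719 ,  0.00032685, -0.00018404]))
```

View pics/w3.png

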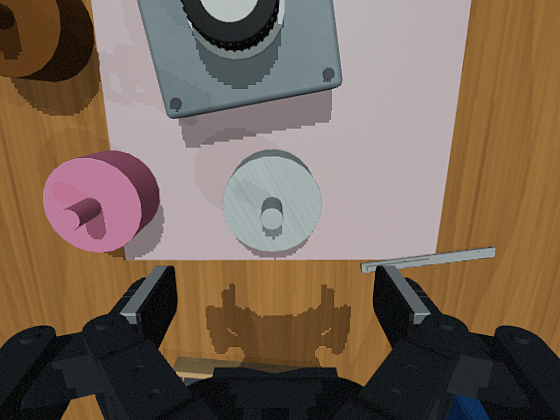

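The cap stands upright on the bench at about (272,200), and the knob is bare. Moving to the knob.

Call:
{"name": "play_rows", "arguments": {"deltas": [[0.08, -0.014, 0, 0, 0, 0, 0], [0.17, -0.03, 0, 0, 0, 0, 0], [0.25, -0.045, 0.01, 0, 0, 0, 0], [0.274, -0.0485, 0.025, 0, 0, 0, 0], [0.274, -0.0485, 0.025, 0, 0, 0, 0], [0.274, -0.0485, 0.025, 0, 0, 0, 0]]}}

```text
clock: 6.75
position: [0.5676, 0.0141, 0.138]
tool_rot: [-3.14, 0.001, 1.571]
force: [0.7, -0.1, 0.6]
grip_width: 0.0854
finger_force: 0.0
```

Run:
```python
from h import *
W=get_calibration("wrist"); im=grab_frame("wrist"); s=observe(); print(s["position"],s["moment"],s["qpos"])
h=im.astype(int).max(2)
b=cv2.resize(im[20:260,120:420,::-1],None,fx=2,fy=2); cv2.imwrite("pics/w4.png",b)
print(rel([.5687,.0148,.055],1.571))
```

```text
[0.56779441 0.01361787 0.1382797 ] [ 0.01299766 -0.02640409 -0.01994803] [ 0.18963224  0.58065316 -0.44635029  1.81887703  0.33136382  0.81713485
 -0.42366989]
(array([0.00246446, 0.00193055, 0.1665566 ]), array([-0.00035093,  0.00028046, -0.00069689]))
```

View pics/w4.png

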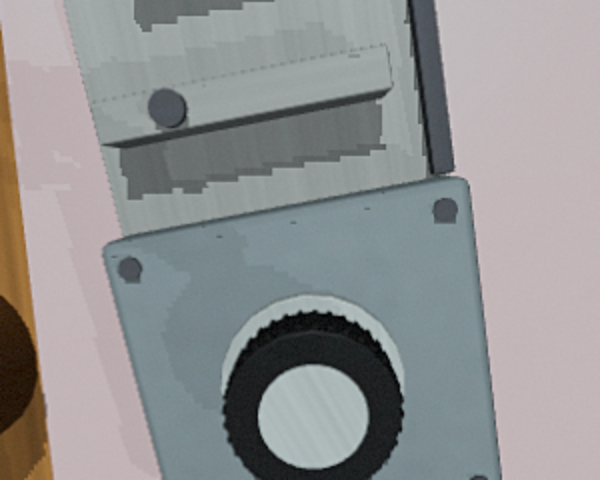

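The light disc on the knob's top is centred at crop (314,417), which is full-frame pixel (277,228.5).

Run:
```python
from h import *
W=get_calibration("wrist"); print(onplane(W,276.8,228.3,.084))
```

```text
[0.5697041  0.01464776 0.084     ]
```

Call:
{"name": "play_rows", "arguments": {"deltas": [[0.0024, 0.003, 0.05, 0, 0, 0, 0], [0.0024, 0.003, 0.1, 0, 0, 0, 0], [0.0024, 0.003, 0.14, 0, 0, 0, 0], [0.0024, 0.003, 0.16, 0, 0, 0, 0], [0.0024, 0.003, 0.166, 0, 0, 0, 0], [0.0024, 0.003, 0.166, 0, 0, 0, 0.1], [0.0024, 0.003, 0.166, 0, 0, 0, 0.2]], "newtons": 30}}

```text
clock: 7.5
position: [0.5698, 0.016, 0.0566]
tool_rot: [3.14, 0.0, 1.571]
force: [-0.8, 0.1, -0.4]
grip_width: 0.0686
finger_force: 0.0
```

Call:
{"name": "play_rows", "arguments": {"deltas": [[0, 0, 0, 0, 0, 0, 1], [0, 0, 0, 0, 0, 0, 1], [0, 0, 0, 0, 0, 0, 1], [0, 0, 0, 0, 0, 0, 1]]}}

```text
clock: 7.9
position: [0.569, 0.0161, 0.0567]
tool_rot: [-3.141, 0.001, 1.571]
force: [-7.9, -0.3, 12.0]
grip_width: 0.0554
finger_force: 29.4
```

```bash
cat > st.py <<'E'
from h import *
s=observe(); print(s["clock"],s["position"].round(4),"yaw",s["tool_rot"][2].round(4),"F",s["force"].round(2),"M",s["moment"].round(3),s["grip_width"].round(4),"q7",s["qpos"][6].round(4),"tau7",s["joint_efforts"][6].round(3))
E
python3 st.py
```

```text
Traceback (most recent call last):
  File "st.py", line 2, in <module>
    s=observe(); print(s["clock"],s["position"].round(4),"yaw",s["tool_rot"][2].round(4),"F",s["force"].round(2),"M",s["moment"].round(3),s["grip_width"].round(4),"q7",s["qpos"][6].round(4),"tau7",s["joint_efforts"][6].round(3))
                                                                                                                                          ^^^^^^^^^^^^^^^^^^^^^
AttributeError: 'float' object has no attribute 'round'
```

Call:
{"name": "play_rows", "arguments": {"deltas": [[-0.001, -0.001, -0.002, 0, 0, 0, 1], [-0.002, -0.002, -0.002, 0, 0, 0, 1], [-0.002, -0.002, -0.002, 0, 0, 0, 1]]}}

```text
clock: 8.2
position: [0.5686, 0.0158, 0.057]
tool_rot: [3.141, -0.001, 1.571]
force: [1.1, 4.6, -5.4]
grip_width: 0.0549
finger_force: 36.1
```

```bash
sed -i 's/s\["grip_width"\].round(4)/round(s["grip_width"],4)/' st.py; python3 st.py
```

```text
8.2 [0.5686 0.0158 0.057 ] yaw 1.5713 F [ 1.15  4.57 -5.43] M [ 0.984 -0.463 -0.029] 0.0549 q7 -0.4897 tau7 0.007
```

Call:
{"name": "play_rows", "arguments": {"deltas": [[0, 0, 0, 0, 0, -0.024, 1], [0, 0, 0, 0, 0, -0.024, 1]], "newtons": 50}}

```text
clock: 8.4
position: [0.5686, 0.0158, 0.0571]
tool_rot: [3.141, -0.001, 1.623]
force: [0.2, 5.4, -0.9]
grip_width: 0.0548
finger_force: 53.2
```

```bash
python3 st.py
```

```text
8.4 [0.5686 0.0158 0.0571] yaw 1.6228 F [ 0.25  5.41 -0.86] M [ 1.092 -0.313 -0.045] 0.0548 q7 -0.4492 tau7 1.123
```

Call:
{"name": "play_rows", "arguments": {"deltas": [[0, 0, 0, 0, 0, -0.024, 1], [0, 0, 0, 0, 0, -0.024, 1]]}}

```text
clock: 8.6
position: [0.5686, 0.0158, 0.0571]
tool_rot: [3.141, -0.001, 1.673]
force: [-0.0, 5.4, -1.1]
grip_width: 0.0547
finger_force: 53.3
```

```bash
python3 st.py
```

```text
8.6 [0.5686 0.0158 0.0571] yaw 1.6727 F [-0.03  5.37 -1.11] M [ 1.186 -0.231  0.007] 0.0547 q7 -0.4097 tau7 0.97
```

Call:
{"name": "play_rows", "arguments": {"deltas": [[0, 0, 0, 0, 0, -0.024, 1], [0, 0, 0, 0, 0, -0.024, 1]]}}

```text
clock: 8.8
position: [0.5685, 0.0158, 0.0571]
tool_rot: [3.141, -0.001, 1.723]
force: [-0.7, 6.1, 0.1]
grip_width: 0.0549
finger_force: 53.3
```

```bash
python3 st.py
```

```text
8.8 [0.5685 0.0158 0.0571] yaw 1.7229 F [-0.71  6.06  0.06] M [ 1.162 -0.233 -0.011] 0.0549 q7 -0.3699 tau7 0.974
```

Call:
{"name": "play_rows", "arguments": {"deltas": [[0, 0, 0, 0, 0, -0.024, 1], [0, 0, 0, 0, 0, -0.024, 1]]}}

```text
clock: 9.0
position: [0.5685, 0.0158, 0.0571]
tool_rot: [3.141, -0.001, 1.773]
force: [-0.7, 5.0, 0.4]
grip_width: 0.0545
finger_force: 53.4
```

```bash
python3 st.py
```

```text
9.0 [0.5685 0.0158 0.0571] yaw 1.7731 F [-0.71  4.96  0.37] M [ 1.224 -0.081  0.011] 0.0545 q7 -0.33 tau7 1.023
```

Call:
{"name": "play_rows", "arguments": {"deltas": [[0, 0, 0, 0, 0, -0.024, 1], [0, 0, 0, 0, 0, -0.024, 1]]}}

```text
clock: 9.2
position: [0.5685, 0.0158, 0.0571]
tool_rot: [3.141, -0.001, 1.823]
force: [-1.5, 5.5, 0.3]
grip_width: 0.0545
finger_force: 53.5
```

```bash
python3 st.py
```

```text
9.2 [0.5685 0.0158 0.0571] yaw 1.8231 F [-1.49  5.5   0.33] M [ 1.24  -0.062 -0.161] 0.0545 q7 -0.29 tau7 1.152
```

Call:
{"name": "play_rows", "arguments": {"deltas": [[0, 0, 0, 0, 0, -0.024, 1], [0, 0, 0, 0, 0, -0.024, 1]]}}

```text
clock: 9.4
position: [0.5685, 0.0158, 0.057]
tool_rot: [3.141, -0.001, 1.874]
force: [-1.0, 5.2, 0.1]
grip_width: 0.0547
finger_force: 53.6
```

```bash
python3 st.py
```

```text
9.4 [0.5685 0.0158 0.057 ] yaw 1.8735 F [-0.98  5.22  0.11] M [ 1.212  0.003 -0.115] 0.0547 q7 -0.2497 tau7 1.068
```

Call:
{"name": "play_rows", "arguments": {"deltas": [[0, 0, 0, 0, 0, -0.024, 1], [0, 0, 0, 0, 0, -0.024, 1]]}}

```text
clock: 9.6
position: [0.5684, 0.0158, 0.057]
tool_rot: [3.141, -0.001, 1.924]
force: [-2.0, 5.9, 1.1]
grip_width: 0.0545
finger_force: 53.6
```

```bash
python3 st.py
```

```text
9.6 [0.5684 0.0158 0.057 ] yaw 1.924 F [-1.95  5.92  1.07] M [1.25  0.055 0.023] 0.0545 q7 -0.2093 tau7 0.99
```

```bash
cat > st.py <<'E'
from h import *
L=[observe()]
for _ in range(2): grab_frame("wrist"); L.append(observe())
m=[x["moment"][2] for x in L]; t=[x["joint_efforts"][6] for x in L]; s=L[-1]
print(round(s["clock"],2),"yaw",s["tool_rot"][2].round(4),"Mz",np.mean(m).round(3),"tau7",np.mean(t).round(3),"F",s["force"].round(1),"w",round(s["grip_width"],4),"q7",s["qpos"][6].round(3))
E
python3 st.py
```

```text
9.7 yaw 1.9223 Mz 0.024 tau7 0.508 F [-1.6  5.2  1.3] w 0.0545 q7 -0.211
```

Call:
{"name": "play_rows", "arguments": {"deltas": [[0, 0, 0, 0, 0, -0.05, 1], [0, 0, 0, 0, 0, -0.085, 1], [0, 0, 0, 0, 0, -0.085, 1]]}}

```text
clock: 10.0
position: [0.5683, 0.0158, 0.057]
tool_rot: [3.141, -0.001, 2.103]
force: [-2.6, 5.1, 2.4]
grip_width: 0.0547
finger_force: 53.6
```

```bash
python3 st.py
```

```text
10.1 yaw 2.1003 Mz 0.029 tau7 0.844 F [-2.2  5.5  1.6] w 0.0541 q7 -0.067
```

Call:
{"name": "play_rows", "arguments": {"deltas": [[0, 0, 0, 0, 0, -0.02, 1], [0, 0, 0, 0, 0, -0.02, 1]]}}

```text
clock: 10.3
position: [0.5683, 0.0157, 0.057]
tool_rot: [3.141, -0.0, 2.143]
force: [-2.8, 6.2, 3.2]
grip_width: 0.0539
finger_force: 53.7
```

```bash
python3 st.py
```

```text
10.4 yaw 2.1419 Mz -0.273 tau7 0.67 F [-2.1  5.   2.1] w 0.0544 q7 -0.033
```

Call:
{"name": "play_rows", "arguments": {"deltas": [[0, 0, 0, 0, 0, -0.02, 1], [0, 0, 0, 0, 0, -0.02, 1]]}}

```text
clock: 10.6
position: [0.5683, 0.0158, 0.0571]
tool_rot: [3.141, -0.0, 2.185]
force: [-1.6, 5.1, 2.5]
grip_width: 0.0548
finger_force: 53.8
```

```bash
python3 st.py
```

```text
10.7 yaw 2.1839 Mz -0.129 tau7 0.571 F [-2.5  6.6  1.9] w 0.0545 q7 0.001
```

Call:
{"name": "play_rows", "arguments": {"deltas": [[0, 0, 0, 0, 0, -0.02, 1], [0, 0, 0, 0, 0, -0.02, 1]]}}

```text
clock: 10.9
position: [0.5682, 0.0158, 0.057]
tool_rot: [3.141, -0.0, 2.227]
force: [-2.6, 5.1, 3.6]
grip_width: 0.0544
finger_force: 53.8
```

```bash
python3 st.py
```

```text
11.0 yaw 2.2259 Mz -0.083 tau7 0.502 F [-2.9  5.9  3.1] w 0.0543 q7 0.035
```

Call:
{"name": "play_rows", "arguments": {"deltas": [[0, 0, 0, 0, 0, -0.024, 1], [0, 0, 0, 0, 0, -0.024, 1]]}}

```text
clock: 11.2
position: [0.5682, 0.0158, 0.057]
tool_rot: [3.141, -0.0, 2.278]
force: [-3.0, 4.6, 2.3]
grip_width: 0.0547
finger_force: 53.9
```

```bash
python3 st.py
```

```text
11.3 yaw 2.2762 Mz -0.016 tau7 0.507 F [-3.8  5.3  1.9] w 0.0546 q7 0.076
```

Call:
{"name": "play_rows", "arguments": {"deltas": [[0, 0, 0, 0, 0, -0.03, 1], [0, 0, 0, 0, 0, -0.03, 1]]}}

```text
clock: 11.5
position: [0.5682, 0.0158, 0.057]
tool_rot: [3.141, -0.0, 2.341]
force: [-3.5, 5.2, 4.8]
grip_width: 0.0545
finger_force: 53.9
```

```bash
python3 st.py
```

```text
11.6 yaw 2.339 Mz 0.025 tau7 0.639 F [-3.5  5.1  3.3] w 0.0543 q7 0.128
```

Call:
{"name": "play_rows", "arguments": {"deltas": [[0, 0, 0, 0, 0, -0.05, 1], [0, 0, 0, 0, 0, -0.05, 1]]}}

```text
clock: 11.8
position: [0.5681, 0.0157, 0.057]
tool_rot: [3.141, -0.001, 2.447]
force: [-4.9, 3.0, 4.0]
grip_width: 0.0547
finger_force: 53.9
```

```bash
python3 st.py
```

```text
11.9 yaw 2.4438 Mz 0.012 tau7 1.077 F [-4.3  5.3  3.9] w 0.0547 q7 0.215
```

Call:
{"name": "play_rows", "arguments": {"deltas": [[0, 0, 0, 0, 0, -0.023, 1], [0, 0, 0, 0, 0, -0.023, 1]]}}

```text
clock: 12.1
position: [0.568, 0.0157, 0.057]
tool_rot: [3.141, -0.001, 2.493]
force: [-3.2, 4.9, 4.3]
grip_width: 0.0545
finger_force: 53.9
```

```bash
python3 st.py
```

```text
12.2 yaw 2.4916 Mz -0.224 tau7 0.735 F [-4.3  3.9  5.1] w 0.0546 q7 0.254
```

Call:
{"name": "play_rows", "arguments": {"deltas": [[0, 0, 0, 0, 0, -0.012, 1], [0, 0, 0, 0, 0, -0.012, 1]]}}

```text
clock: 12.4
position: [0.568, 0.0157, 0.057]
tool_rot: [3.141, -0.001, 2.518]
force: [-4.2, 5.4, 3.7]
grip_width: 0.0544
finger_force: 53.9
```

```bash
python3 st.py
```

```text
12.5 yaw 2.5167 Mz -0.2 tau7 0.462 F [-3.9  4.   4. ] w 0.0546 q7 0.275
```

Call:
{"name": "play_rows", "arguments": {"deltas": [[0, 0, 0, 0, 0, -0.017, 1], [0, 0, 0, 0, 0, -0.017, 1]]}}

```text
clock: 12.7
position: [0.568, 0.0156, 0.057]
tool_rot: [3.141, -0.001, 2.554]
force: [-3.4, 5.0, 4.4]
grip_width: 0.0547
finger_force: 54.0
```

```bash
python3 st.py
```

```text
12.8 yaw 2.5524 Mz -0.072 tau7 0.483 F [-5.   4.7  4.5] w 0.0545 q7 0.305
```

Torque is easing off, so this was a click. Next I'll probe the contact expected near 2.815.

Call:
{"name": "play_rows", "arguments": {"deltas": [[0, 0, 0, 0, 0, -0.06, 1], [0, 0, 0, 0, 0, -0.113, 1], [0, 0, 0, 0, 0, -0.113, 1]]}}

```text
clock: 13.1
position: [0.5679, 0.0156, 0.057]
tool_rot: [3.141, -0.001, 2.793]
force: [-4.4, 3.2, 5.9]
grip_width: 0.0546
finger_force: 54.1
```

```bash
python3 st.py
```

```text
13.2 yaw 2.7893 Mz 0.009 tau7 1.298 F [-5.4  4.   5.4] w 0.0544 q7 0.503
```

Call:
{"name": "play_rows", "arguments": {"deltas": [[0, 0, 0, 0, 0, -0.022, 1], [0, 0, 0, 0, 0, -0.022, 1]]}}

```text
clock: 13.4
position: [0.5679, 0.0155, 0.057]
tool_rot: [3.141, -0.001, 2.836]
force: [-4.5, 3.4, 5.4]
grip_width: 0.0546
finger_force: 54.0
```

```bash
python3 st.py
```

```text
13.5 yaw 2.8348 Mz -0.3 tau7 0.781 F [-5.6  3.5  5.8] w 0.0545 q7 0.542
```

Call:
{"name": "play_rows", "arguments": {"deltas": [[0, 0, 0, 0, 0, -0.012, 1], [0, 0, 0, 0, 0, -0.012, 1]]}}

```text
clock: 13.7
position: [0.5679, 0.0155, 0.057]
tool_rot: [-3.142, -0.001, 2.861]
force: [-5.0, 3.3, 5.4]
grip_width: 0.0547
finger_force: 54.0
```

```bash
python3 st.py
```

```text
13.8 yaw 2.8599 Mz -0.357 tau7 0.621 F [-5.4  4.4  4.4] w 0.0544 q7 0.563
```

Call:
{"name": "play_rows", "arguments": {"deltas": [[0, 0, 0, 0, 0, -0.01, 1], [0, 0, 0, 0, 0, -0.01, 1]]}}

```text
clock: 14.0
position: [0.5679, 0.0154, 0.057]
tool_rot: [3.142, -0.001, 2.881]
force: [-4.6, 3.8, 5.3]
grip_width: 0.0546
finger_force: 54.0
```

```bash
python3 st.py
```

```text
14.1 yaw 2.8806 Mz -0.431 tau7 0.631 F [-5.8  3.2  5.6] w 0.055 q7 0.581
```

The stop is confirmed: torque climbed 0.30, 0.36, 0.43 N m, about 0.06 rad past zero. Zero contact is at a yaw of about 2.82. Now I'll turn clockwise and check where the play ends.

Call:
{"name": "play_rows", "arguments": {"deltas": [[0, 0, 0, 0, 0, 0.06, 1], [0, 0, 0, 0, 0, 0.105, 1], [0, 0, 0, 0, 0, 0.105, 1]]}}

```text
clock: 14.4
position: [0.568, 0.0157, 0.057]
tool_rot: [-3.142, -0.0, 2.658]
force: [-3.6, 4.3, 3.4]
grip_width: 0.0546
finger_force: 53.9
```

```bash
python3 st.py
```

```text
14.5 yaw 2.6613 Mz -0.002 tau7 -1.125 F [-4.3  4.7  2.8] w 0.0548 q7 0.395
```

Call:
{"name": "play_rows", "arguments": {"deltas": [[0, 0, 0, 0, 0, 0.015, 1], [0, 0, 0, 0, 0, 0.015, 1]]}}

```text
clock: 14.7
position: [0.568, 0.0157, 0.057]
tool_rot: [3.141, -0.0, 2.629]
force: [-3.8, 5.4, 3.8]
grip_width: 0.0548
finger_force: 53.9
```

```bash
python3 st.py
```

```text
14.8 yaw 2.63 Mz -0.005 tau7 -0.319 F [-4.4  4.6  4.1] w 0.0543 q7 0.369
```

Call:
{"name": "play_rows", "arguments": {"deltas": [[0, 0, 0, 0, 0, 0.015, 1], [0, 0, 0, 0, 0, 0.015, 1]]}}

```text
clock: 15.0
position: [0.568, 0.0157, 0.057]
tool_rot: [3.141, -0.0, 2.598]
force: [-3.7, 4.1, 3.3]
grip_width: 0.0546
finger_force: 54.0
```

```bash
python3 st.py
```

```text
15.1 yaw 2.599 Mz 0.279 tau7 -0.608 F [-4.1  4.9  4.1] w 0.0547 q7 0.343
```

Call:
{"name": "play_rows", "arguments": {"deltas": [[0, 0, 0, 0, 0, 0.02, 1], [0, 0, 0, 0, 0, 0.02, 1]]}}

```text
clock: 15.3
position: [0.568, 0.0157, 0.057]
tool_rot: [3.141, -0.0, 2.556]
force: [-4.9, 4.4, 3.6]
grip_width: 0.0546
finger_force: 53.9
```

```bash
python3 st.py
```

```text
15.4 yaw 2.5569 Mz 0.161 tau7 -0.587 F [-3.9  4.8  3.9] w 0.0545 q7 0.308
```

Call:
{"name": "play_rows", "arguments": {"deltas": [[0, 0, 0, 0, 0, 0.06, 1], [0, 0, 0, 0, 0, 0.123, 1], [0, 0, 0, 0, 0, 0.123, 1]]}}

```text
clock: 15.7
position: [0.5682, 0.0158, 0.057]
tool_rot: [3.141, -0.0, 2.294]
force: [-3.1, 5.6, 0.9]
grip_width: 0.0544
finger_force: 53.6
```

```bash
python3 st.py
```

```text
15.8 yaw 2.299 Mz 0.014 tau7 -1.497 F [-2.8  3.8  1.8] w 0.0546 q7 0.094
```

Call:
{"name": "play_rows", "arguments": {"deltas": [[0, 0, 0, 0, 0, 0.026, 1], [0, 0, 0, 0, 0, 0.026, 1]]}}

```text
clock: 16.0
position: [0.5682, 0.0159, 0.057]
tool_rot: [3.141, -0.0, 2.243]
force: [-2.7, 4.6, 1.8]
grip_width: 0.0543
finger_force: 53.8
```

```bash
python3 st.py
```

```text
16.1 yaw 2.245 Mz 0.225 tau7 -0.785 F [-2.7  5.5  3.1] w 0.0546 q7 0.049
```

Call:
{"name": "play_rows", "arguments": {"deltas": [[0, 0, 0, 0, 0, 0.05, 1], [0, 0, 0, 0, 0, 0.1, 1], [0, 0, 0, 0, 0, 0.15, 1], [0, 0, 0, 0, 0, 0.2, 1], [0, 0, 0, 0, 0, 0.25, 1], [0, 0, 0, 0, 0, 0.308, 1], [0, 0, 0, 0, 0, 0.308, 1]]}}

```text
clock: 16.8
position: [0.5687, 0.0158, 0.0571]
tool_rot: [3.141, -0.0, 1.598]
force: [1.2, 5.0, -0.8]
grip_width: 0.0545
finger_force: 53.5
```

```bash
python3 st.py
```

```text
16.9 yaw 1.6037 Mz -0.024 tau7 -1.626 F [0.  5.9 0.4] w 0.054 q7 -0.467
```

Call:
{"name": "play_rows", "arguments": {"deltas": [[0, 0, 0, 0, 0, 0.026, 1], [0, 0, 0, 0, 0, 0.026, 1]]}}

```text
clock: 17.1
position: [0.5687, 0.0158, 0.0571]
tool_rot: [3.141, -0.001, 1.548]
force: [0.5, 5.7, -0.3]
grip_width: 0.0545
finger_force: 53.6
```

```bash
python3 st.py
```

```text
17.2 yaw 1.5498 Mz 0.235 tau7 -0.768 F [0.4 6.  0.8] w 0.0543 q7 -0.51
```

Call:
{"name": "play_rows", "arguments": {"deltas": [[0, 0, 0, 0, 0, 0.06, 1], [0, 0, 0, 0, 0, 0.11, 1], [0, 0, 0, 0, 0, 0.143, 1], [0, 0, 0, 0, 0, 0.143, 1]]}}

```text
clock: 17.6
position: [0.5688, 0.0156, 0.0571]
tool_rot: [3.141, -0.001, 1.248]
force: [2.8, 4.7, -0.1]
grip_width: 0.0543
finger_force: 53.7
```

```bash
python3 st.py
```

```text
17.7 yaw 1.2503 Mz -0.006 tau7 -0.825 F [1.4 4.3 0.4] w 0.0546 q7 -0.744
```

Call:
{"name": "play_rows", "arguments": {"deltas": [[0, 0, 0, 0, 0, 0.026, 1], [0, 0, 0, 0, 0, 0.026, 1]]}}

```text
clock: 17.9
position: [0.5688, 0.0157, 0.0571]
tool_rot: [3.141, -0.001, 1.194]
force: [3.0, 5.5, -0.5]
grip_width: 0.0546
finger_force: 53.7
```

```bash
python3 st.py
```

```text
18.0 yaw 1.1962 Mz 0.212 tau7 -0.744 F [ 1.9  4.8 -0.9] w 0.0545 q7 -0.786
```

Call:
{"name": "play_rows", "arguments": {"deltas": [[0, 0, 0, 0, 0, 0.036, 1], [0, 0, 0, 0, 0, 0.036, 1]]}}

```text
clock: 18.2
position: [0.5689, 0.0156, 0.0571]
tool_rot: [3.141, -0.001, 1.118]
force: [2.6, 5.3, -0.3]
grip_width: 0.0545
finger_force: 53.7
```

```bash
python3 st.py
```

```text
18.3 yaw 1.1206 Mz 0.084 tau7 -0.804 F [ 2.1  5.  -0. ] w 0.0542 q7 -0.844
```

Call:
{"name": "play_rows", "arguments": {"deltas": [[0, 0, 0, 0, 0, 0.03, 1], [0, 0, 0, 0, 0, 0.055, 1], [0, 0, 0, 0, 0, 0.073, 1], [0, 0, 0, 0, 0, 0.073, 1]]}}

```text
clock: 18.7
position: [0.5689, 0.0155, 0.0571]
tool_rot: [3.141, -0.001, 0.966]
force: [3.1, 4.3, -1.1]
grip_width: 0.0547
finger_force: 53.8
```

```bash
python3 st.py
```

```text
18.8 yaw 0.9676 Mz -0.024 tau7 -0.403 F [ 2.6  4.2 -0.2] w 0.0548 q7 -0.961
```

Call:
{"name": "play_rows", "arguments": {"deltas": [[0, 0, 0, 0, 0, 0, 0.2], [0, 0, 0, 0, 0, 0, 0], [0, 0, 0, 0, 0, 0, 0], [0, 0, 0, 0, 0, 0, 0], [0, 0, -0.06, 0, 0, 0, 0], [0, 0, -0.14, 0, 0, 0, 0], [0, 0, -0.2, 0, 0, 0, 0], [0, 0, -0.2, 0, 0, 0, 0]], "newtons": 30}}

```text
clock: 19.6
position: [0.5701, 0.0152, 0.1606]
tool_rot: [3.137, -0.003, 0.964]
force: [1.2, 0.1, -0.9]
grip_width: 0.0856
finger_force: 0.0
```

Run:
```python
from h import *
grab_frame("wrist");grab_frame("wrist");s=observe(); print(s["position"],s["tool_rot"],s["grip_width"],s["force"])
print(rel([.5922,-.122,.153],1.571))
```

```text
[0.56834261 0.01507266 0.15704025] [ 3.14078919e+00 -3.53130327e-04  9.63746110e-01] 0.08532857446045881 [-0.15093973  0.14950497 -0.9110596 ]
(array([-0.19794903,  0.19556871,  0.00816774]), array([ 4.22958115e-04, -4.69146504e-05, -2.89942424e-01]))
```

Call:
{"name": "play_rows", "arguments": {"deltas": [[-0.05, 0.05, 0.004, 0, 0, -0.06, 0], [-0.1, 0.1, 0.004, 0, 0, -0.12, 0], [-0.15, 0.15, 0.004, 0, 0, -0.18, 0], [-0.198, 0.1955, 0.008, 0, 0, -0.24, 0], [-0.198, 0.1955, 0.008, 0, 0, -0.29, 0], [-0.198, 0.1955, 0.008, 0, 0, -0.29, 0], [-0.198, 0.1955, 0.008, 0, 0, -0.29, 0]]}}

```text
clock: 20.4
position: [0.5916, -0.1211, 0.1518]
tool_rot: [-3.14, -0.001, 1.568]
force: [0.6, 0.4, 0.4]
grip_width: 0.0855
finger_force: 0.0
```

Run:
```python
from h import *
im=grab_frame("wrist");a=grab_frame("wrist")
s=observe(); print(s["position"],s["tool_rot"],s["grip_width"],s["force"])
print(rel([.5922,-.122,.053],1.571))
cv2.imwrite("pics/w5.png",a[:,:,::-1])
for f in ("pics/w3.png","pics/w5.png"):
    p=cv2.imread(f).astype(int); m=((p.mean(2)>140)&(p[:,:,1]>=p[:,:,2])).astype(np.uint8); m[:146]=0;m[258:]=0;m[:,:200]=0;m[:,340:]=0
    c=max(cv2.findContours(m,0,1)[0],key=cv2.contourArea); print(cv2.minEnclosingCircle(c))
```

```text
[ 0.59190163 -0.12081654  0.15236874] [-3.14099837e+00 -3.57886476e-04  1.56980011e+00] 0.0854611951903839 [ 0.43165061  0.5187011  -0.47788414]
(array([-0.00243746,  0.0007172 ,  0.19873624]), array([-0.00028365, -0.00017105, -0.00057285]))
((271.5505676269531, 203.5036163330078), 49.5734977722168)
((275.2525634765625, 206.0), 49.97321701049805)
```

Call:
{"name": "play_rows", "arguments": {"deltas": [[-0.0024, 0.0007, 0.06, 0, 0, 0, 0], [-0.0024, 0.0007, 0.13, 0, 0, 0, 0], [-0.0024, 0.0007, 0.18, 0, 0, 0, 0], [-0.0024, 0.0007, 0.198, 0, 0, 0, 0], [-0.0024, 0.0007, 0.199, 0, 0, 0, 0], [-0.0024, 0.0007, 0.199, 0, 0, 0, 0]]}}

```text
clock: 21.1
position: [0.593, -0.1227, 0.0543]
tool_rot: [3.14, 0.0, 1.571]
force: [-0.6, -0.5, 0.5]
grip_width: 0.0851
finger_force: 0.0
```

Call:
{"name": "play_rows", "arguments": {"deltas": [[0, 0, 0, 0, 0, 0, 0.5], [0, 0, 0, 0, 0, 0, 1], [0, 0, 0, 0, 0, 0, 1], [0, 0, 0, 0, 0, 0, 1], [0, 0, 0, 0, 0, 0, 1], [0, 0, 0, 0, 0, 0, 1], [0, 0, 0, 0, 0, 0, 1], [0, 0, 0, 0, 0, 0, 1]]}}

```text
clock: 21.9
position: [0.5924, -0.1231, 0.0534]
tool_rot: [3.141, 0.0, 1.571]
force: [-2.3, -0.4, 6.0]
grip_width: 0.0147
finger_force: 29.2
```

Run:
```python
from h import *
s=observe(); print(s["position"],s["tool_rot"],s["force"])
print((np.array([.569,.016,.0985])-np.array([.5922,-.122,.0524]))/.5)
print(rel([.569,.0155,.0985],1.571))
```

```text
[ 0.59243266 -0.12308893  0.05342277] [3.14148303e+00 1.10924622e-04 1.57095453e+00] [-2.32715924 -0.4477657   5.96588617]
[-0.0464  0.276   0.0922]
(array([ 0.27717526, -0.04681158, -0.09019035]), array([ 5.23413681e-05,  5.29637956e-05, -2.17089130e-05]))
```

Call:
{"name": "play_rows", "arguments": {"deltas": [[0, 0, -0.04, 0, 0, 0, 1], [0, 0, -0.11, 0, 0, 0, 1], [0, 0, -0.18, 0, 0, 0, 1], [0.03, -0.005, -0.22, 0, 0, 0, 1], [0.1, -0.018, -0.22, 0, 0, 0, 1], [0.18, -0.031, -0.22, 0, 0, 0, 1], [0.25, -0.043, -0.22, 0, 0, 0, 1], [0.276, -0.0474, -0.22, 0, 0, 0, 1], [0.276, -0.0474, -0.22, 0, 0, 0, 1], [0.276, -0.0474, -0.22, 0, 0, 0, 1]]}}

```text
clock: 22.9
position: [0.5688, 0.0142, 0.1631]
tool_rot: [-3.141, 0.001, 1.571]
force: [-0.2, -0.5, -2.1]
grip_width: 0.0149
finger_force: 29.6
```

Run:
```python
from h import *
grab_frame("wrist");cv2.imwrite("pics/s6.png",cv2.resize(grab_frame("scene")[130:300,180:400,::-1],None,fx=3,fy=3))
s=observe(); print(s["position"],s["tool_rot"],s["force"],s["grip_width"])
print(rel([.5687,.0149,.0994],1.571))
```

```text
[0.56879923 0.01352401 0.16305043] [-3.14133718e+00  5.16547634e-04  1.56923658e+00] [-0.48058639  0.52874891 -1.59370917] 0.01487323909917144
(array([ 0.00281743, -0.00017023,  0.12729947]), array([-0.0001222 ,  0.00024653, -0.000842  ]))
```

View pics/s6.png

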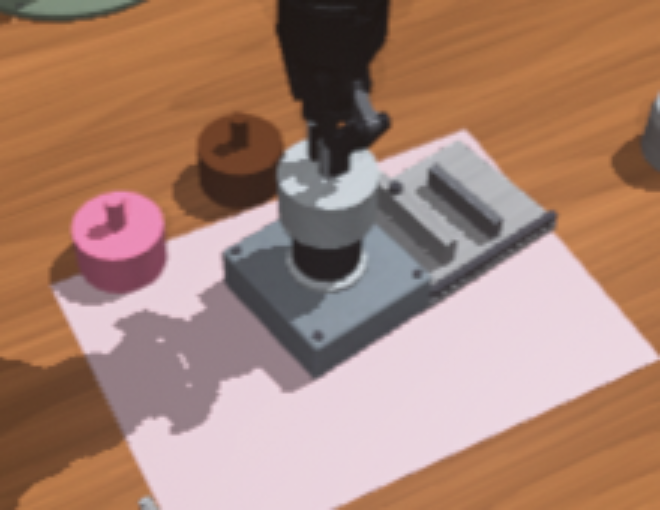

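The picture shows the cap upright in the gripper, directly over the knob (crop 327,200), with nothing disturbed. I'll lower it in steps, checking force.

Call:
{"name": "play_rows", "arguments": {"deltas": [[0.0026, 0, 0.02, 0, 0, 0, 1], [0.0026, 0, 0.04, 0, 0, 0, 1], [0.0026, 0, 0.06, 0, 0, 0, 1], [0.0026, 0, 0.075, 0, 0, 0, 1], [0.0026, 0, 0.09, 0, 0, 0, 1], [0.0026, 0, 0.1, 0, 0, 0, 1], [0.0026, 0, 0.1, 0, 0, 0, 1]]}}

```text
clock: 23.7
position: [0.5684, 0.0163, 0.1125]
tool_rot: [-3.141, -0.0, 1.571]
force: [-0.5, -0.2, -0.4]
grip_width: 0.015
finger_force: 29.6
```

Call:
{"name": "play_rows", "arguments": {"deltas": [[-0.002, 0, 0.004, 0, 0, 0, 1], [-0.002, 0, 0.01, 0, 0, 0, 1], [-0.002, 0, 0.016, 0, 0, 0, 1], [-0.002, 0, 0.021, 0, 0, 0, 1], [-0.002, 0, 0.021, 0, 0, 0, 1]]}}

```text
clock: 24.2
position: [0.5685, 0.0153, 0.1024]
tool_rot: [-3.141, 0.0, 1.571]
force: [-0.7, 0.2, -2.2]
grip_width: 0.0148
finger_force: 29.6
```

Call:
{"name": "play_rows", "arguments": {"deltas": [[0, 0, 0.002, 0, 0, 0, 1], [0, 0, 0.003, 0, 0, 0, 1], [0, 0, 0.003, 0, 0, 0, 1]]}}

```text
clock: 24.5
position: [0.5686, 0.0153, 0.1012]
tool_rot: [-3.142, -0.0, 1.571]
force: [0.4, 0.6, -1.3]
grip_width: 0.0148
finger_force: 29.6
```

Call:
{"name": "play_rows", "arguments": {"deltas": [[0, 0, 0.002, 0, 0, 0, 1], [0, 0, 0.004, 0, 0, 0, 1], [0, 0, 0.004, 0, 0, 0, 1]]}}

```text
clock: 24.8
position: [0.5686, 0.0153, 0.0995]
tool_rot: [3.142, 0.0, 1.571]
force: [-1.9, -0.0, 3.7]
grip_width: 0.0147
finger_force: 30.0
```

Call:
{"name": "play_rows", "arguments": {"deltas": [[0, 0, 0.0005, 0, 0, 0, 0.8], [0, 0, 0.0005, 0, 0, 0, 0], [0, 0, 0.0005, 0, 0, 0, 0], [0, 0, 0.0005, 0, 0, 0, 0], [0, 0, -0.06, 0, 0, 0, 0], [0, 0, -0.14, 0, 0, 0, 0], [0, 0, -0.22, 0, 0, 0, 0], [-0.08, 0, -0.3, 0, 0, 0, 0], [-0.17, 0, -0.3, 0, 0, 0, 0], [-0.25, 0, -0.3, 0, 0, 0, 0]]}}

```text
clock: 25.8
position: [0.569, -0.1122, 0.251]
tool_rot: [3.139, 0.001, 1.57]
force: [0.8, 0.1, -0.4]
grip_width: 0.0857
finger_force: 0.0
```

Call:
{"name": "play_rows", "arguments": {"deltas": [[-0.08, 0, 0, 0, 0, 0, 0], [-0.15, 0, 0, 0, 0, 0, 0], [-0.15, 0, 0, 0, 0, 0, 0], [-0.15, 0, 0, 0, 0, 0, 0]]}}

```text
clock: 26.2
position: [0.5685, -0.1852, 0.249]
tool_rot: [-3.141, -0.0, 1.57]
force: [0.6, 0.9, 1.0]
grip_width: 0.0855
finger_force: 0.0
```

Run:
```python
from h import *
a=grab_frame("top")[180:265,175:300,::-1]; b=grab_frame("scene")[170:255,245:370,::-1]
cv2.imwrite("pics/f7.png",np.vstack([cv2.resize(x,None,fx=4,fy=4,interpolation=cv2.INTER_CUBIC)[:298] for x in (a,b)])); s=observe(); print(s["position"],s["force"],s["clock"])
```

```text
[ 0.56883079 -0.18365409  0.24927937] [ 0.16340308 -0.61563316  0.3235421 ] 26.3
```

View pics/f7.png

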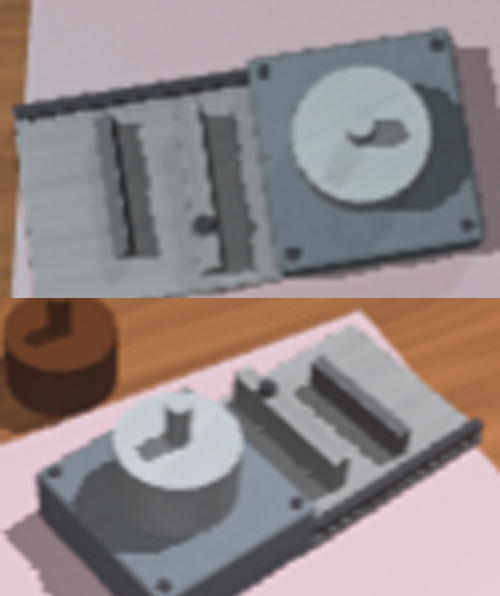

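Both views match the starting pictures: the cap is seated upright over the knob at (362,133), and nothing else has moved.

```bash
python3 -c "
from workcell import *
print(job_done())"
```

```text
the job is handed in; nothing more can be done
None
```

The job is handed in: I wound the knob to its end stop without forcing it (about 0.43 N m) and turned it five clicks clockwise by torque and angle. The cap is back over the knob, upright and home, and nothing else looked moved in the final pictures; it took about 26 s of the 72 s allowed.

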